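# Scan the empty bin's label for a refill

### The job

One of the three bins on the bench has run empty and must be reordered: take the hand scanner out of its charging cradle and hold it still for two seconds square to the middle of the sloping label on the front of the empty bin, its window about 80 mm from the paper. Do not scan the two bins that still hold parts. Then set the scanner back fully home in its leaning cradle, as it stood before, without dropping it, and leave the clutch head and the filter cover lying where they are.

Things in the scene. Friction and masses are not known exactly. Their poses are not given: they have to be found in the camera images.
- scanner: grey and black stick scanner, 132 mm long, 160 g, nose down in its cradle. Origin: middle of the nose window; z up the body (it looks along -z, and reads by itself when held still). Nose 46 (x) by 38 mm (y) to z = 50 mm, its first 9 mm 42 by 34; collar 54 by 46 at z = 50 to 56 mm, resting on the cup's rim when home; grip 40 (x) by 32 mm (y) at z = 56 to 132, best held across y at z = 100 mm
- cup: black cup of the fixed charging cradle, leaning 25 degrees from upright towards the front; outside 58 by 50, opening 50 (x) by 42 mm (y). Origin where the scanner's origin lies when home (then both frames coincide), z along the cup up and out of it; rim at z = 50 mm, inner floor at z = -4 mm. It stands on a black foot 150 by 94 mm, 14 mm thick
- label_empty: label of the empty one of three equal grey bins (160 mm deep, 102 wide, 75 high at the back, 36 at the front) that stand side by side on a steel tray in any order. White paper with a bar code, 86 by 41 mm, in a black sloping holder at the foot of the bin's front. Origin: middle of the paper; z square out of it (32 degrees from straight up, towards the front), x up the slope towards the bin
- label_screws: label of the bin that holds flange screws, same size and frame as label_empty; not to be scanned
- label_plugs: label of the bin that holds spark plugs, same size and frame as label_empty; not to be scanned
- clutch_head: loose red and black clutch head, 75x95x74 mm, a bystander; origin at the middle of its underside
- filter_cover: loose black air filter cover, 74x125x49 mm, lying in front of the socket case, a bystander; origin at the middle of its underside

How it is judged:
By the outcome, as a careful person would: the job done as asked, in the order asked, and still so for the second after the job is handed in, with the robot touching nothing.
It also fails if it takes over 51 s, if anything falls off the work surface, if the arm or the gripper's body presses on something with over 40 N, if the wrist force passes 120 N, or if a joint passes its speed limit or range.

### The arm

A 7-joint arm with a two-finger parallel gripper is mounted at the origin on a cart in front of the work surface, level with it; the furniture and walls round the work are solid. World frame = base frame: x ahead of the robot, y to its left, z up, the work surface at z = 0. Lengths are in m, angles in rad, forces in N, time in s.
With the tool pointing down it reaches from about 0.4 to 0.875 m from the base axis. Payload 4.4 kg.
Tool frame: the origin (TCP) lies between the finger pads; the fingertips stand 22 mm ahead of it and the grasp point (between the pads) lies 3 mm ahead of it; z points along the fingers, y is the direction in which the jaws open and shut (so a half turn about z gives the same grasp; the last joint's range is limited). The gripper opens to 85 mm and grips with 20 to 120 N. Pads are 22 mm wide; open, the fingers measure 114 mm over their backs; the gripper's body (76 mm by 85 mm) begins 54 mm behind the grasp point. The pads swing forward as they close: fully open they stand 13 mm farther back than shut.
Start: joints at [1.091, 0.628, 0.038, 1.517, -0.027, 0.996, -0.02], TCP at [0.261, -0.595, 0.253] pointing down, gripper open.
Joint ranges: [-3.06, 3.06], [-0.37, 2.12], [-1.25, 1.32], [0.18, 2.47], [-1.1, 4.24], [0.23, 1.98], [-2.94, 2.94]. Speed limits (rad/s): [2.57, 2.57, 3.14, 3.14, 3.14, 3.14, 3.14].

### API

Orientations are given as [roll, pitch, yaw] about the fixed x, y, z axes, in that order (R = Rz(yaw) Ry(pitch) Rx(roll)).
In Python, from workcell import robot gives the robot as it stands. Calls block until the motion is done:
- robot.move_to(position, orientation): joint-space move of the TCP to a pose.
- robot.movel(position, rot=None, rate=0.15): straight line of the TCP; rot=None keeps the orientation; rate is the mean speed in m/s.
- robot.goto_joints(angles): joint-space move.
- robot.gripper_to(opening, grip_force=None): opening from 0.0 (shut) to 1.0 (fully open); grip_force is the grip in N (None keeps the last); returns when the fingers have stopped.
- robot.hold(seconds).
- robot.ik(position, orientation): joint angles nearest the present ones, or None.
- robot.read_state(): the state.
- robot.grab_frame(name): name is "scene" or "side" or "wrist"; returns (picture, depth): 480x640x3 uint8, red, green, blue; 480x640 float32, m along the optical axis (not along the pixel's ray), 0 where there is no reading.
- robot.get_calibration(name): a dict with "camera_matrix" (3x3 intrinsics, pixels), "rvec" (rotation vector, rad) and "tvec" (3), from world to camera coordinates, as OpenCV has them; the wrist camera has in their place "mount" (4x4, takes a point from camera to tool coordinates, whose origin is the TCP and whose axes are the flange's). Camera axes: x right, y down, z forward; pixel columns grow to the right and rows downward; lengths in m; the calibration is good to about 2 mm. A picture is of the moment at which its call begins: read the wrist's pose just before it. get_calibration takes no time and is no camera call.
A pose or a line that the arm cannot do raises robot.MotionError and nothing moves.
- robot.sign_off(): hands the job in, once; it reports no verdict.
Trained networks look in the newest picture that a camera, given by its name, has taken for a name from the list of things; names that differ only in an ending like _2 or _b are one class to them, and where a whole thing is asked for, a point or a joint stands for the part that bears it (a point fixed in the world has none). Each returns a list of dicts, best first, with "conf" (0 to 1); they miss things now and then, are a little off and sometimes report something else, mostly with a low value. They report only what shows in the picture. A call takes as long as a camera call.
- robot.search_frame(camera, target): "rect" ([centre column, centre row, width, height] in pixels, round what is visible of it).
The state is a dict: "t": time; "joints": joint angles; "qd": joint speeds; "effort": joint torques, N m; "tool_pos": TCP position; "ee_rot": TCP orientation; "wrist_force": force on the tool from outside, world axes, zero at the start; "torque": the same for the moment, N m; "width": opening from 0.0 (shut) to 1.0 (fully open).
Only numpy, scipy, OpenCV 4.12 (cv2) and the standard library are available. Lean on these libraries where they do the work, as an engineer would, in place of code of your own. Each camera call takes 0.05 s, during which the arm holds its last target. There are 200 camera calls.

## Working session

There is one attempt and no reset: what is moved stays moved. The work goes in short steps, each a Python script; the robot and the scene stay as the last script left them, time stands still between calls to the robot, and variables do not carry over. Pictures are saved under pics/ and viewed, about 8 in all and at most 12, crops included, and the job is handed in when it is done.

```bash
mkdir -p pics; ls
cat > h.py <<'E'
import numpy as np, cv2
from scipy.spatial.transform import Rotation as Rn
from workcell import robot
def shot(n,f=None):
    s=robot.read_state(); im,d=robot.grab_frame(n)
    if f: cv2.imwrite('pics/'+f,im[:,:,::-1])
    return im,d,s
def T_wc(n,s=None):
    c=robot.get_calibration(n); K=np.array(c['camera_matrix'])
    if 'mount' in c:
        T=np.eye(4);T[:3,:3]=Rn.from_euler('xyz',s['ee_rot']).as_matrix();T[:3,3]=s['tool_pos']
        return K,T@np.array(c['mount'])
    T=np.eye(4);T[:3,:3]=cv2.Rodrigues(np.array(c['rvec'],float))[0];T[:3,3]=np.ravel(c['tvec'])
    return K,np.linalg.inv(T)
def cloud(n,d,s=None):
    K,T=T_wc(n,s); v,u=np.mgrid[:480,:640]
    p=np.stack([(u-K[0,2])/K[0,0]*d,(v-K[1,2])/K[1,1]*d,d],-1)
    P=p@T[:3,:3].T+T[:3,3]; P[d<=0]=np.nan
    return P
E
python3 - <<'E'
from h import *
for n in ['scene','side']:
    im,d,s=shot(n,n+'0.png'); np.savez(n+'0.npz',im=im,P=cloud(n,d))
    K,T=T_wc(n); print(n,K[0,0],T.round(3).tolist())
    for t in ['scanner','cup','label_empty','label_screws','label_plugs','clutch_head','filter_cover']:
        P=cloud(n,d)
        for r in robot.search_frame(n,t)[:3]:
            c=[int(x) for x in r['rect']]; print(t,round(r['conf'],2),c,P[min(c[1],479),min(c[0],639)].round(3))
print(s['t'],s['ee_rot'],s['tool_pos'])
E
```

```text
pics
scene 478.0898247336507 [[-0.504, -0.489, 0.712, -0.123], [-0.864, 0.293, -0.41, 0.522], [-0.008, -0.822, -0.57, 0.663], [0.0, 0.0, 0.0, 1.0]]
scanner 0.64 [444, 224, 31, 45] [ 0.5   -0.126  0.125]
cup 0.56 [435, 243, 40, 32] [ 0.512 -0.12   0.071]
label_empty 0.66 [188, 322, 53, 45] [0.599 0.415 0.024]
label_empty 0.41 [370, 244, 52, 31] [ 0.628 -0.029  0.034]
label_screws 0.8 [273, 278, 44, 35] [0.643 0.215 0.021]
label_plugs 0.95 [233, 300, 52, 36] [0.62  0.316 0.02 ]
clutch_head 0.91 [379, 261, 43, 33] [0.535 0.013 0.058]
filter_cover 0.7 [367, 245, 52, 33] [ 0.627 -0.02   0.034]
side 455.0908935249888 [[-0.805, -0.386, 0.451, 0.19], [-0.593, 0.493, -0.636, 0.719], [0.023, -0.78, -0.626, 0.661], [0.0, 0.0, 0.0, 1.0]]
scanner 0.93 [423, 188, 35, 39] [ 0.51  -0.133  0.118]
cup 0.69 [406, 207, 36, 28] [ 0.541 -0.128  0.056]
label_empty 0.67 [222, 354, 46, 57] [0.597 0.419 0.025]
label_screws 0.95 [278, 275, 38, 47] [0.649 0.212 0.026]
label_plugs 0.86 [255, 313, 44, 48] [0.617 0.315 0.023]
clutch_head 0.59 [375, 239, 36, 42] [0.538 0.019 0.053]
0.4 [-3.14132982e+00 -1.94355432e-05  4.13769398e-01] [ 0.26133235 -0.59507028  0.25317137]
```

Run:
```python
import cv2,numpy as np
a=cv2.imread('pics/scene0.png');cv2.imwrite('pics/sc.png',cv2.resize(a,(800,600)))
b=cv2.imread('pics/side0.png')[150:420,180:480];cv2.imwrite('pics/sd.png',cv2.resize(b,None,fx=2.2,fy=2.2,interpolation=cv2.INTER_CUBIC))
```

```text
(no output)
```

View pics/sc.png

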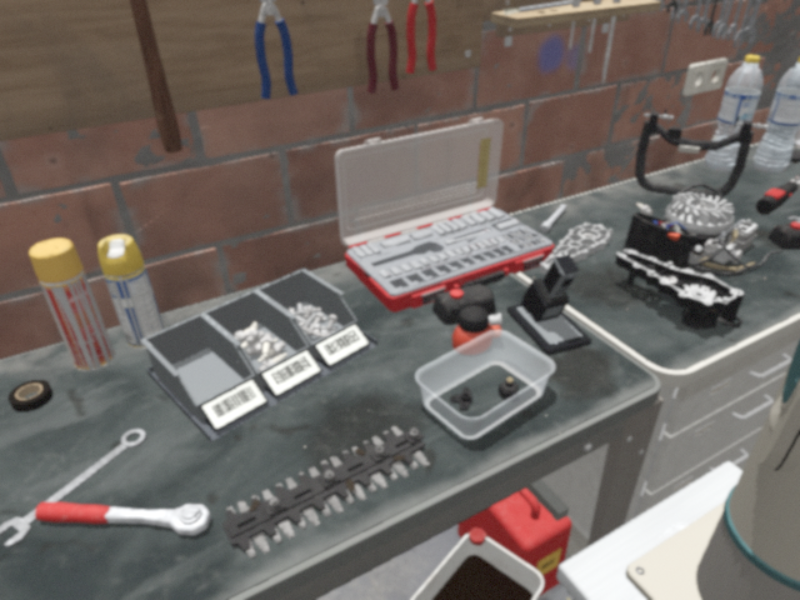

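View pics/sd.png

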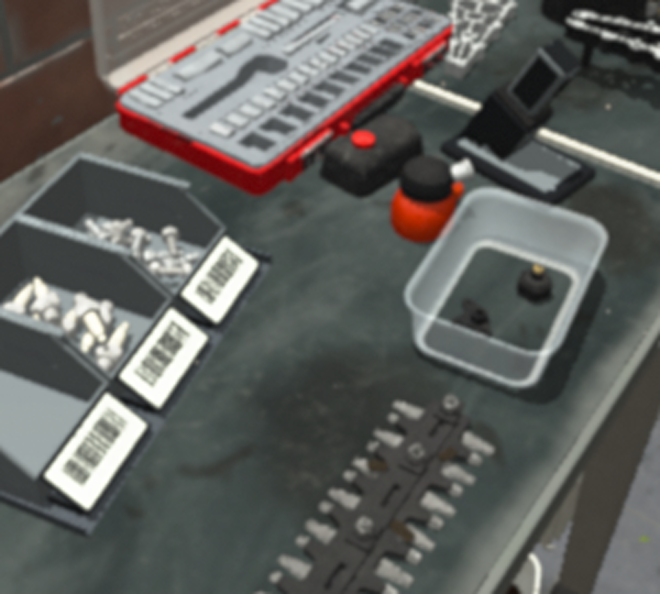

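The empty bin is the leftmost one: no parts are visible in it, and its label is at about (232,403) in the scene view. The other two hold plugs (290,370) and screws (343,345). The scanner leans towards the robot at about (560,285). Next I'll fit coarse poses and check that they are reachable.

```bash
cat >> h.py <<'E'
def frame(z,yaw_x):   # scanner/label style frame: z given, x as near as possible to horizontal dir yaw_x
    z=z/np.linalg.norm(z); x=np.array([np.cos(yaw_x),np.sin(yaw_x),0]); x=x-z*(x@z); x/=np.linalg.norm(x)
    return np.c_[x,np.cross(z,x),z]
def tilt(yaw,a):  # z leaning by a deg toward -(dir yaw)
    a=np.radians(a); z=np.array([-np.sin(a)*np.cos(yaw),-np.sin(a)*np.sin(yaw),np.cos(a)]); return frame(z,yaw)
FL={1:np.diag([1,-1,-1.]),-1:np.diag([-1,1,-1.])}
def eul(R): return Rn.from_matrix(R).as_euler('xyz')
E
python3 - <<'E'
from h import *
c=robot.get_calibration('wrist'); print(np.round(c['mount'],3).tolist(), c['camera_matrix'][0][0])
# coarse scanner/foot geometry
for n in ['scene','side']:
    z=np.load(n+'0.npz'); P=z['P']; m=(P[...,0]>.40)&(P[...,0]<.64)&(P[...,1]>-.22)&(P[...,1]<-.03)
    for lo,hi in [(.011,.017),(.04,.055),(.07,.085),(.09,.11),(.12,.14),(.14,.16)]:
        q=P[m&(P[...,2]>lo)&(P[...,2]<hi)]; print(n,lo,len(q),q.min(0).round(3) if len(q) else '',q.max(0).round(3) if len(q) else '')
    q=P[m&(P[...,2]>.011)&(P[...,2]<.017)]
    print(cv2.minAreaRect((q[:,:2]*1000).astype(np.float32)))
for nm,yaw,a,o in [('scan',0,25,[.545,-.13,.05]),('label',.22,32,[.598,.417,.025])]:
    R=tilt(yaw,a)
    for k in FL:
        for off in (.103,.183,.30):
            print(nm,k,off,np.round(robot.ik((np.array(o)+off*R[:,2]).tolist(),eul(R@FL[k]).tolist()),2) if robot.ik((np.array(o)+off*R[:,2]).tolist(),eul(R@FL[k]).tolist()) is not None else None)
E
```

```text
[[-0.0, -0.948, -0.319, 0.081], [1.0, -0.0, -0.0, -0.001], [0.0, -0.319, 0.948, -0.121], [0.0, 0.0, 0.0, 1.0]] 374.96000274309216
scene 0.011 986 [ 0.446 -0.195  0.011] [ 0.615 -0.07   0.017]
scene 0.04 257 [ 0.4  -0.17  0.04] [ 0.64  -0.03   0.055]
scene 0.07 208 [ 0.501 -0.168  0.07 ] [ 0.568 -0.12   0.085]
scene 0.09 173 [ 0.493 -0.157  0.09 ] [ 0.56  -0.127  0.11 ]
scene 0.12 166 [ 0.48  -0.154  0.12 ] [ 0.533 -0.122  0.14 ]
scene 0.14 246 [ 0.48 -0.16  0.14] [ 0.526 -0.125  0.16 ]
((532.1521606445312, -137.5426025390625), (180.44869995117188, 114.024169921875), 7.027673721313477)
side 0.011 956 [ 0.403 -0.193  0.011] [ 0.618 -0.03   0.017]
side 0.04 247 [ 0.4   -0.166  0.04 ] [ 0.64  -0.03   0.055]
side 0.07 194 [ 0.498 -0.169  0.07 ] [ 0.564 -0.123  0.085]
side 0.09 171 [ 0.492 -0.169  0.09 ] [ 0.555 -0.127  0.11 ]
side 0.12 160 [ 0.478 -0.155  0.12 ] [ 0.531 -0.126  0.14 ]
side 0.14 232 [ 0.476 -0.161  0.14 ] [ 0.52  -0.124  0.16 ]
((510.61602783203125, -111.5206527709961), (162.79214477539062, 214.41671752929688), 89.98131561279297)
scan 1 0.103 [ 0.63  0.59 -0.51  2.34  2.35  0.23  2.65]
scan 1 0.183 [ 0.94  0.47 -0.88  2.34  1.44  0.27 -2.75]
scan 1 0.3 [ 0.58  0.08 -0.25  2.29 -0.33  0.37 -0.96]
scan -1 0.103 [ 0.77  0.65 -0.73  2.34  2.04  0.35 -0.17]
scan -1 0.183 [ 0.94  0.47 -0.88  2.34  1.44  0.27  0.39]
scan -1 0.3 [ 1.    0.11 -0.72  2.28 -0.16  0.36  2.01]
label 1 0.103 [-0.85  0.75  0.03  2.01  1.87  0.3   2.29]
label 1 0.183 [-0.9   0.6   0.04  2.07  1.53  0.31  2.6 ]
label 1 0.3 [-1.4   0.43  0.6   2.12  0.44  0.24 -2.65]
label -1 0.103 [-0.5   0.8  -0.51  2.    1.77  0.65 -0.62]
label -1 0.183 [-0.24  0.82 -1.02  2.05  1.64  1.   -0.47]
label -1 0.3 [-0.24  0.56 -1.06  2.09  1.36  0.94 -0.34]
```

```bash
cat >> h.py <<'E'
from scipy.optimize import least_squares
def sdbox(p,lo,hi):
    c=(np.array(lo)+hi)/2; h=(np.array(hi)-lo)/2; q=np.abs(p-c)-h
    return np.linalg.norm(np.maximum(q,0),axis=1)+np.minimum(q.max(1),0)
BX=[([-.029,-.025,-.004],[.029,.025,.05]),([-.027,-.023,.05],[.027,.023,.056]),([-.02,-.016,.056],[.02,.016,.132])]
def fitscan(P,x0=(.545,-.13,.05,0)):
    Q=P.reshape(-1,3); Q=Q[np.isfinite(Q).all(1)]; x0=np.array(x0)
    def loc(x): return (Q-x[:3])@tilt(x[3],25)
    for g in (.02,.012,.008):
        Q=P.reshape(-1,3); Q=Q[np.isfinite(Q).all(1)]
        l=loc(x0); d=np.min([sdbox(l,*b) for b in BX],0); Q=Q[(np.abs(d)<g)&(l[:,2]>.01)]
        f=lambda x: np.min([sdbox(loc(x),*b) for b in BX],0)
        r=least_squares(f,x0,loss='soft_l1',f_scale=.002,x_scale=[.01,.01,.01,.1]); x0=r.x
    return x0,len(Q),np.sqrt(np.mean(f(x0)**2))
E
python3 - <<'E'
from h import *
for n in ['scene','side']:
    print(n,fitscan(np.load(n+'0.npz')['P']))
s=robot.read_state(); q0=np.array(s['joints'])
for dl in (0,10,17,25):
  for k in FL:
    for nm,yaw,a,o,offs in [('scan',0,25,[.547,-.135,.05],(.1,.2)),('label',.22,32,[.598,.417,.025],(.18,.25))]:
      for off in offs:
        R=tilt(yaw,a); Rt=tilt(yaw,a-dl)@FL[k]; g=np.array(o)+off*R[:,2]; p=g-.003*Rt[:,2]
        q=robot.ik(p.tolist(),eul(Rt).tolist()); print(dl,k,nm,off,None if q is None else np.round(q,2))
E
```

```text
scene (array([ 0.55135367, -0.15212093,  0.03500529, -0.15861686]), 1266, np.float64(0.0012176890917022457))
side (array([ 0.54791938, -0.15417181,  0.03377262, -0.16087037]), 1194, np.float64(0.001353073529178233))
0 1 scan 0.1 [0.12 0.57 0.23 2.34 4.07 0.31 0.9 ]
0 1 scan 0.2 [ 0.98  0.42 -0.89  2.33  1.19  0.25 -2.49]
0 1 label 0.18 [-0.9   0.6   0.04  2.07  1.53  0.31  2.6 ]
0 1 label 0.25 [-0.23  0.67 -1.06  2.08  1.49  0.98  2.74]
0 -1 scan 0.1 [ 0.79  0.65 -0.73  2.33  2.02  0.35 -0.14]
0 -1 scan 0.2 [ 0.98  0.42 -0.89  2.33  1.19  0.25  0.65]
0 -1 label 0.18 [-0.24  0.82 -1.02  2.05  1.64  1.   -0.47]
0 -1 label 0.25 [-0.33  0.6  -0.88  2.08  1.45  0.84 -0.4 ]
10 1 scan 0.1 [ 0.61  0.59 -0.52  2.19  0.97  0.28 -2.29]
10 1 scan 0.2 [ 0.27  0.33  0.01  2.2  -0.21  0.36 -1.11]
10 1 label 0.18 [-0.85  0.6   0.05  1.94  0.59  0.34 -2.7 ]
10 1 label 0.25 [-1.14  0.5   0.41  1.98  0.05  0.38 -2.21]
10 -1 scan 0.1 [ 0.56  0.58 -0.45  2.19  0.88  0.24  0.94]
10 -1 scan 0.2 [ 0.78  0.39 -0.67  2.19  0.49  0.42  1.32]
10 -1 label 0.18 [-0.2   0.81 -1.03  1.92  1.36  0.95 -0.16]
10 -1 la
[... 304 characters left out ...]
[ 0.59  0.62 -0.53  2.08  0.67  0.45  1.14]
17 -1 scan 0.2 [ 0.76  0.43 -0.69  2.09  0.45  0.61  1.34]
17 -1 label 0.18 [-0.18  0.83 -1.03  1.82  1.16  0.97  0.05]
17 -1 label 0.25 [-0.1   0.79 -1.23  1.85  1.12  1.11  0.03]
25 1 scan 0.1 [ 0.13  0.61  0.11  1.98 -0.12  0.56 -1.24]
25 1 scan 0.2 [ 0.16  0.42  0.09  2.   -0.05  0.73 -1.29]
25 1 label 0.18 [-0.69  0.65 -0.08  1.72  0.17  0.67 -2.23]
25 1 label 0.25 [-0.49  0.56 -0.44  1.75  0.42  0.82 -2.48]
25 -1 scan 0.1 [ 0.6   0.67 -0.59  1.96  0.58  0.68  1.21]
25 -1 scan 0.2 [ 0.72  0.49 -0.7   1.98  0.43  0.82  1.34]
25 -1 label 0.18 [-0.27  0.78 -0.8   1.71  0.81  0.91  0.37]
25 -1 label 0.25 [-0.22  0.68 -0.91  1.74  0.75  0.98  0.36]
```

```bash
cat >> h.py <<'E'
DL=20
def pose(x,off,a,dl=DL,k=-1):
    """TCP position/rpy for gripping at height .1 when scanner origin is off along z from x=(x,y,z,yaw)"""
    R=tilt(x[3],a); Rt=tilt(x[3],a-dl)@FL[k]
    return (np.array(x[:3])+(off+.1)*R[:,2]-.003*Rt[:,2]).tolist(), eul(Rt).tolist()
E
python3 - <<'E'
from h import *
X=np.array([.5495,-.153,.0345,-.16])
p,r=pose(X,.16,25); robot.move_to(p,r); robot.hold(.2)
im,d,s=shot('wrist','w1.png'); P=cloud('wrist',d,s); np.savez('w1.npz',P=P)
print(s['t'],np.round(s['joints'],2),np.round(s['tool_pos'],4),np.round(p,4))
print(fitscan(P,X))
E
```

```text
2.8 [ 0.77  0.36 -0.7   2.05  0.34  0.75  1.28] [ 0.4408 -0.1361  0.273 ] [ 0.4408 -0.1355  0.2731]
(array([ 0.54952094, -0.15369239,  0.0343304 , -0.16221091]), 3568, np.float64(0.0008105701003941843))
```

View pics/w1.png

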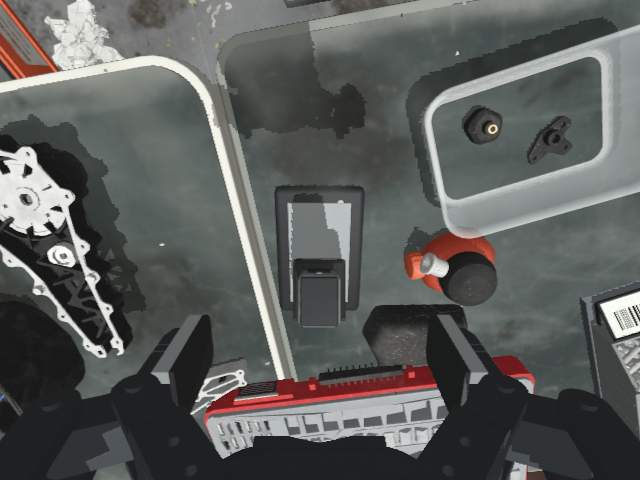

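The wrist view shows the scanner's top end at (320,300), square on between the fingers, with the clutch head well clear at (458,265). All three camera fits agree within 2 mm. Next is the grasp and pulling it out along the cup axis.

Run:
```python
from h import *
X=np.array([.5495,-.1536,.0343,-.1615])
p,r=pose(X,.03,25); robot.movel(p,r,rate=.2)
p,r=pose(X,0,25); robot.movel(p,r,rate=.08)
s=robot.read_state(); print('pre',s['t'],np.round(s['tool_pos'],4),np.round(p,4),np.round(s['wrist_force'],1))
robot.gripper_to(0.0,grip_force=60)
s=robot.read_state(); print('grip',s['t'],np.round(s['tool_pos'],4),np.round(s['wrist_force'],1),s['width'],s['width']*85)
np.savez('home.npz',X=X,pos=s['tool_pos'],rot=s['ee_rot'],p=p,r=r)
p,r=pose(X,.075,25); robot.movel(p,r,rate=.12)
s=robot.read_state(); print('up',s['t'],np.round(s['tool_pos'],4),np.round(p,4),np.round(s['wrist_force'],1),s['width'])
robot.hold(.1); im,d,s=shot('wrist','w2.png'); P=cloud('wrist',d,s); np.savez('w2.npz',P=P)
im,d,s=shot('side'); np.savez('sd2.npz',P=cloud('side',d),im=im)
# in-hand fit: grip only
global_B=BX.copy()
import h
h.BX[:]=[([-.023,-.019,.009],[.023,.019,.05])]+BX[1:]
Xu=X.copy(); Xu[:3]+=.075*tilt(X[3],25)[:,2]
print('exp',Xu); print(fitscan(P,Xu)); print(fitscan(np.load('sd2.npz')['P'],Xu))
```

```text
pre 4.175 [ 0.5073 -0.1465  0.1275] [ 0.5075 -0.1468  0.1279] [1.3 0.2 0.5]
grip 4.7083 [ 0.5075 -0.1469  0.1282] [-1.3 -0.2  3.7] 0.3598438028490565 30.5867232421698
up 5.4833 [ 0.4762 -0.1419  0.1956] [ 0.4762 -0.1417  0.1959] [-0.3 -0.7 -1.7] 0.3683389899838919
exp [ 0.51821609 -0.14850326  0.10227308 -0.1615    ]
(array([ 0.49934303, -0.17781003,  0.10123313, -0.82495169]), 21049, np.float64(0.0030588963529122517))
(array([ 0.51656553, -0.14956671,  0.10120298, -0.21870241]), 1039, np.float64(0.0024653894739014724))
```

```bash
cat >> h.py <<'E'
def label(im,P,x0):
    """x0: (x,y,z,yaw) guess. white paper points -> plane frame rect"""
    x=np.array(x0,float)
    for it in range(4):
        R=tilt(x[3],32); l=(P-x[:3])@R
        near=(np.abs(l[...,0])<.032)&(np.abs(l[...,1])<.05)&(np.abs(l[...,2])<.012)
        w=(near&(im.min(2)>150)).astype(np.uint8)
        w=cv2.morphologyEx(w,cv2.MORPH_CLOSE,np.ones((9,9)))*near
        n,lab,st,ce=cv2.connectedComponentsWithStats(w.astype(np.uint8)); 
        if n<2: return None
        m=lab==1+np.argmax(st[1:,4]); q=l[m]; q=q[np.isfinite(q).all(1)]
        (c,sz,an)=cv2.minAreaRect((q[:,:2]*1000).astype(np.float32))
        if sz[0]>sz[1]: sz=sz[::-1]; an-=90
        an=(an+45)%180-45
        if an>90: an-=180
        nrm=np.linalg.svd(q-q.mean(0),full_matrices=False)[2][2]; nrm*=np.sign(nrm[2]); N=R@nrm
        x[:3]+=R@np.array([c[0]/1000,c[1]/1000,np.median(q[:,2])])
        if it<3: x[3]+=np.radians(an)*.8
    return x.round(4),np.round(sz,1),round(an,2),'normal tilt',np.degrees(np.arccos(N[2])).round(1),'yaw',np.arctan2(-N[1],-N[0]).round(3),int(m.sum())
E
python3 - <<'E'
from h import *
for n in ['scene','side']:
    z=np.load(n+'0.npz')
    for g in [(.598,.417,.025,.22),(.619,.316,.025,.22),(.645,.214,.025,.22)]: print(n,label(z['im'],z['P'],g))
X=np.load('home.npz')['X']
for L in [(.598,.417,.025,.22)]:
    for off in (.08,.2):
        p,r=pose(L,off,32); print(off,p,np.round(robot.ik(p,r),2))
E
```

```text
scene (array([0.6001, 0.4198, 0.0255, 0.2341]), array([51.1, 94.6]), 0.02, 'normal tilt', np.float64(32.1), 'yaw', np.float64(0.241), 1158)
scene (array([0.6254, 0.3127, 0.0253, 0.2317]), array([50.3, 93. ]), 0.02, 'normal tilt', np.float64(31.9), 'yaw', np.float64(0.248), 946)
scene (array([0.6502, 0.2114, 0.0253, 0.2376]), array([50.8, 90.8]), 0.03, 'normal tilt', np.float64(32.2), 'yaw', np.float64(0.245), 773)
side (array([0.5983, 0.4162, 0.0247, 0.2343]), array([48.7, 89.8]), 0.02, 'normal tilt', np.float64(32.3), 'yaw', np.float64(0.236), 1293)
side (array([0.6208, 0.312 , 0.0233, 0.2375]), array([42.9, 89.4]), 0.03, 'normal tilt', np.float64(32.1), 'yaw', np.float64(0.239), 903)
side (array([0.6496, 0.2095, 0.0258, 0.2378]), array([53. , 91.2]), 0.04, 'normal tilt', np.float64(32.0), 'yaw', np.float64(0.24), 742)
0.08 [0.5043048640367943, 0.3960479478967935, 0.18058310011035808] [-0.47  0.67 -0.47  1.79  0.67  0.68  0.45]
0.2 [0.442247241038834, 0.382170658141165, 0.28234887164912925] [-0.33  0.51 -0.73  1.82  0.64  0.87  0.41]
```

Run:
```python
from h import *
X=np.load('home.npz')['X']
p,r=pose(X,.15,25); robot.movel(p,r,rate=.2)
L=np.array([.599,.4175,.025,.238])
p,r=pose(L,.2,32); robot.move_to(p,r)
robot.hold(.2)
im,d,s=shot('wrist','w3.png'); P=cloud('wrist',d,s); np.savez('w3.npz',P=P,im=im)
print(s['t'],np.round(s['tool_pos'],4),np.round(p,4),np.round(s['wrist_force'],1),s['width'])
print(label(im,P,L))
im,d,s=shot('scene','s3.png'); np.savez('s3.npz',P=cloud('scene',d),im=im)
im,d,s=shot('side','sd3.png'); np.savez('sd3.npz',P=cloud('side',d),im=im)
```

```text
8.2833 [0.4446 0.3789 0.2823] [0.4439 0.3799 0.2823] [ 0.1 -0.3 -1.5] 0.36600383448419144
(array([0.5828, 0.4131, 0.0146, 0.2365]), array([ 7.2, 87. ]), -0.0, 'normal tilt', np.float64(33.6), 'yaw', np.float64(0.232), 516)
```

View pics/w3.png

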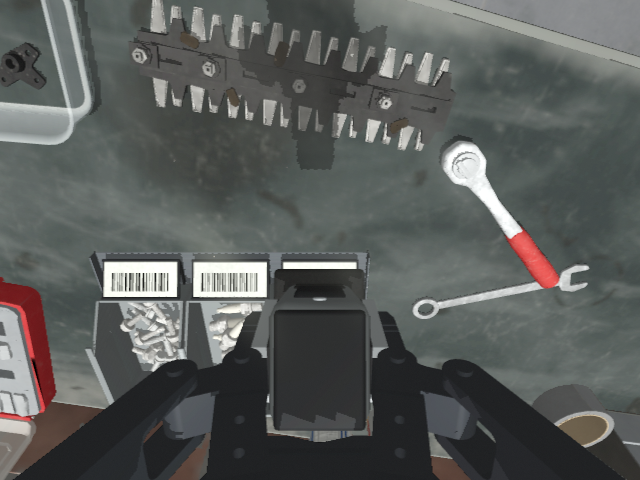

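View pics/sd3.png

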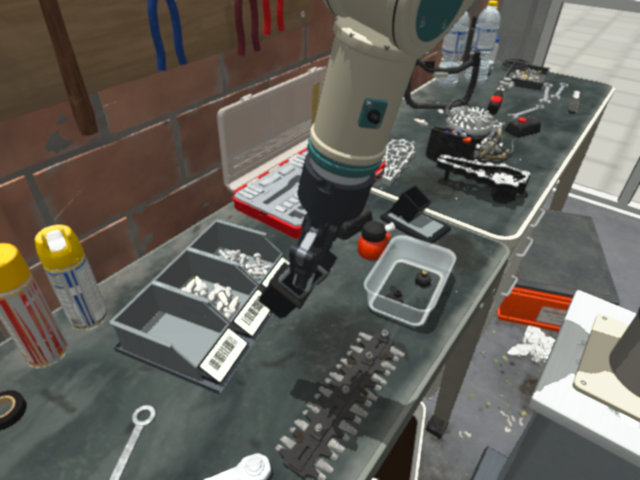

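The wrist view shows the screws label at (141,279), the plugs label at (230,279) and the scanner covering the empty label at (320,265). The scanner looks about parallel to the camera axis, as intended. Next I'll fit its in-hand pose, including pitch, and check the label using its neighbours.

```bash
cat >> h.py <<'E'
BH=[([-.023,-.019,.009],[.023,.019,.05]),([-.021,-.017,0],[.021,.017,.009])]+BX[1:]
def fithand(P,x0,a0,ymax=.0125,zmax=2,cam=None):
    """x=(x,y,z,yaw,a deg/10)"""
    A=P.reshape(-1,3); A=A[np.isfinite(A).all(1)]; x=np.array(list(x0)+[a0/10.])
    loc=lambda x,Q:(Q-x[:3])@tilt(x[3],x[4]*10)
    for g in (.012,.008,.006):
        l=loc(x,A); d=np.min([sdbox(l,*b) for b in BH],0)
        Q=A[(np.abs(d)<g)&(np.abs(l[:,1])<ymax)&(l[:,2]<zmax)] if ymax<.1 else A[(np.abs(d)<g)&(l[:,2]<zmax)]
        f=lambda x: np.min([sdbox(loc(x,Q),*b) for b in BH],0)
        x=least_squares(f,x,loss='soft_l1',f_scale=.0015,x_scale=[.01,.01,.01,.1,.5]).x
    return x.round(4),len(Q),np.sqrt(np.mean(f(x)**2)).round(4)
E
python3 - <<'E'
from h import *
L=np.array([.599,.4175,.025,.238]); H=L.copy(); H[:3]+=.2*tilt(L[3],32)[:,2]
# actual tcp was off by (.0007,-.001,0)
print('exp',H)
z=np.load('w3.npz'); print('w',fithand(z['P'],H,32))
for n in ('s3','sd3'):
    z3=np.load(n+'.npz'); print(n,fithand(z3['P'],H,32,ymax=1,zmax=.07))
for g in [(.6225,.3125,.025,.238),(.650,.2105,.025,.238)]: print(label(z['im'],z['P'],g))
E
```

```text
exp [0.49600368 0.3925133  0.19460962 0.238     ]
w (array([0.4975, 0.3881, 0.1944, 0.2419, 3.1844]), 12562, np.float64(0.0008))
s3 (array([0.4985, 0.3934, 0.1944, 0.238 , 3.1591]), 802, np.float64(0.0007))
sd3 (array([0.4959, 0.3919, 0.1938, 0.2306, 3.1942]), 1324, np.float64(0.0007))
(array([0.6236, 0.3101, 0.0244, 0.2922]), array([54.7, 94.8]), 0.09, 'normal tilt', np.float64(32.6), 'yaw', np.float64(0.238), 3011)
(array([0.6524, 0.2144, 0.028 , 0.175 ]), array([61.6, 96.6]), -0.13, 'normal tilt', np.float64(32.7), 'yaw', np.float64(0.238), 3015)
```

Scanner and label agree within about 2 mm in both fixed cameras, with a tilt of 31.8°. I'll scan now.

```bash
python3 - <<'E'
from h import *
L=np.array([.599,.4175,.025,.238])
p,r=pose(L,.08,32); robot.movel(p,r,rate=.12)
robot.hold(.4); s=robot.read_state(); print(s['t'],np.round(s['tool_pos'],4),np.round(p,4),np.round(s['wrist_force'],1),np.abs(s['qd']).max())
H=L.copy(); H[:3]+=.08*tilt(L[3],32)[:,2]; print('exp',H)
for n in ('scene','side'):
    im,d,_=shot(n,n+'4.png'); P=cloud(n,d); print(n,fithand(P,H,32,ymax=1,zmax=.07),label(im,P,L))
robot.hold(2.3); s=robot.read_state(); print(s['t'],np.round(s['tool_pos'],4))
E
python3 -c "
import cv2,numpy as np
a=cv2.imread('pics/scene4.png')[200:430,120:430];b=cv2.imread('pics/side4.png')[200:430,90:400]
cv2.imwrite('pics/c4.png',cv2.resize(np.vstack([a,b]),None,fx=1.3,fy=1.3))"
```

```text
9.9833 [0.5057 0.3949 0.1808] [0.5057 0.3949 0.1806] [ 0.4 -0.3 -1.8] 0.004044267855031649
exp [0.55780147 0.40750532 0.09284385 0.238     ]
scene (array([0.5598, 0.4093, 0.0931, 0.2381, 3.2027]), 539, np.float64(0.0008)) (array([0.5998, 0.4197, 0.0254, 0.1873]), array([53.1, 97.7]), -0.08, 'normal tilt', np.float64(32.0), 'yaw', np.float64(0.243), 944)
side (array([0.5573, 0.4074, 0.092 , 0.2323, 3.1984]), 903, np.float64(0.0007)) (array([0.5967, 0.4227, 0.0248, 0.2298]), array([48.8, 76.3]), -0.01, 'normal tilt', np.float64(32.2), 'yaw', np.float64(0.242), 1158)
12.3833 [0.5057 0.3949 0.1806]
```

View pics/c4.png

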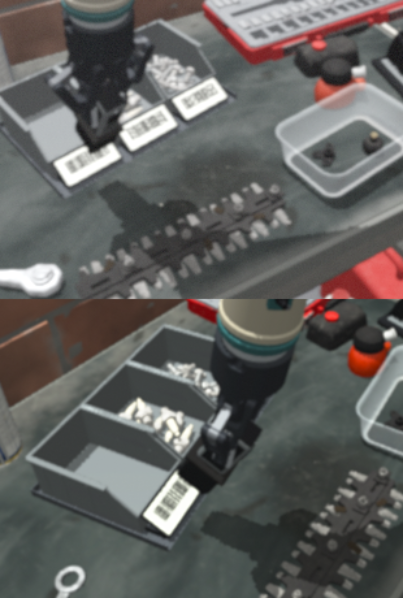

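The scanner is held over the left bin's label, at (88,160) in the upper picture and (172,500) in the lower. The camera fits put the window about 80 mm off and square to the paper, and it stayed still for 2.4 s or more. Now back to the cradle, with an alignment check above the rim.

```bash
python3 - <<'E'
from h import *
L=np.array([.599,.4175,.025,.238]); h=np.load('home.npz'); X=h['X']
p,r=pose(L,.2,32); robot.movel(p,r,rate=.2)
p,r=pose(X,.15,25); robot.move_to(p,r)
p,r=pose(X,.065,25); robot.movel(p,r,rate=.12); robot.hold(.4)
s=robot.read_state(); print(s['t'],np.round(s['tool_pos'],4),np.round(p,4),np.round(s['ee_rot'],4),np.round(r,4),'home err',np.round(h['pos']-h['p'],4),np.round(s['wrist_force'],1),s['width'],np.round(s['joints'],2))
H=X.copy(); H[:3]+=.065*tilt(X[3],25)[:,2]; print('exp',H)
for n in ('scene','side'):
    im,d,_=shot(n,n+'5.png'); P=cloud(n,d); print(n,fithand(P,H,25,ymax=1,zmax=.07))
im,d,s=shot('wrist','w5.png');print('w',fithand(cloud('wrist',d,s),H,25))
E
python3 -c "
import cv2,numpy as np
a=cv2.imread('pics/scene5.png')[150:310,360:520];b=cv2.imread('pics/side5.png')[120:280,340:500]
cv2.imwrite('pics/c5.png',cv2.resize(np.hstack([a,b]),None,fx=2.5,fy=2.5))"
```

```text
16.2667 [ 0.4804 -0.1425  0.1871] [ 0.4804 -0.1423  0.1868] [-3.1413  0.0877  2.9798] [3.1416 0.0873 2.9801] home err [-0.     -0.0001  0.0003] [ 0.7  0.7 -1.3] 0.36801017618025 [ 0.73  0.57 -0.72  2.06  0.64  0.64  1.  ]
exp [ 0.52238728 -0.14918283  0.09321001 -0.1615    ]
scene (array([ 0.5247, -0.1479,  0.0936, -0.1684,  2.4868]), 583, np.float64(0.0009))
side (array([ 0.5207, -0.1499,  0.0927, -0.1753,  2.4114]), 575, np.float64(0.0013))
w (array([ 0.5229, -0.1452,  0.0932, -0.1819,  2.4911]), 12599, np.float64(0.0008))
```

View pics/c5.png

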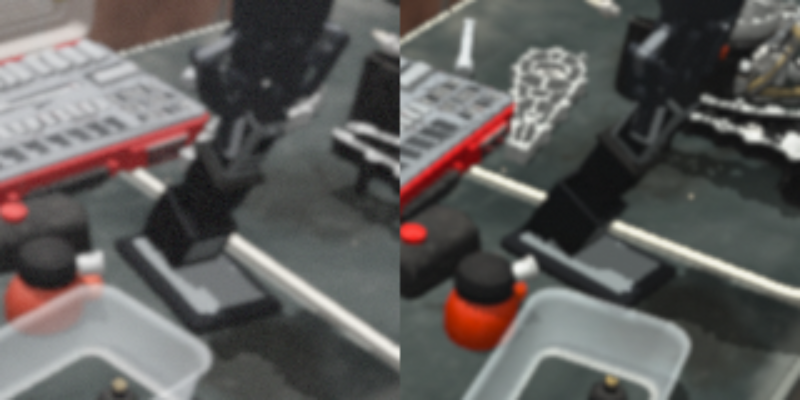

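Alignment matches the original pose to within 0.5 mm, allowing for each camera's own offset. Inserting in steps while watching the force.

Run:
```python
from h import *
h=np.load('home.npz'); X=h['X']
for off in (.05,.035,.02,.008,.003,.001,0,-.001,-.002):
    p,r=pose(X,off,25); robot.movel(p,r,rate=.06 if off>.004 else .02)
    s=robot.read_state(); f=s['wrist_force']; print(off,round(s['t'],2),np.round(f,1),np.round(np.array(s['tool_pos'])-p,4),round(s['width'],3))
    if np.linalg.norm(f)>(15 if off>.004 else 12): break
```

```text
0.05 16.82 [ 0.   0.2 -2.7] [-0.0002  0.0002 -0.0006] 0.372
0.035 17.22 [ 0.2 -0.1 -2. ] [-0.0001  0.0001 -0.0005] 0.365
0.02 17.62 [ 0.5 -0.4 -1.6] [-0.0001  0.0001 -0.0004] 0.366
0.008 17.97 [ 0.6  1.1 -2. ] [-0.0001  0.0001 -0.0004] 0.369
0.003 18.37 [ 0.1 -0.6 -1.4] [-0. -0. -0.] 0.366
0.001 18.62 [-0.   0.2 -1.8] [-0.     -0.     -0.0001] 0.361
0 18.87 [-2.  -0.7  2.8] [-0.0001  0.      0.0003] 0.369
-0.001 19.12 [-6.1  0.5 14.3] [-0.0005  0.0001  0.0011] 0.368
```

The collar met the rim at exactly the home position. Now release, back out and check.

Run:
```python
from h import *
h=np.load('home.npz'); X=h['X']
p,r=pose(X,0,25); robot.movel(p,r,rate=.02)
robot.gripper_to(.55); robot.gripper_to(1.0); robot.hold(.2)
s=robot.read_state(); print(s['t'],np.round(s['wrist_force'],1),s['width'])
p,r=pose(X,.04,25); robot.movel(p,r,rate=.1)
p,r=pose(X,.16,25); robot.movel(p,r,rate=.2); robot.hold(.3)
im,d,s=shot('wrist','w6.png'); P=cloud('wrist',d,s); print(s['t'],'wrist was .5495 -.1537 .0343 -.1622:',fitscan(P,X))
for n in ('scene','side'):
    im,d,_=shot(n,n+'6.png'); print(n,fitscan(cloud(n,d),X))
    for t in ('clutch_head','filter_cover'): 
        for q in robot.search_frame(n,t)[:1]: print(t,round(q['conf'],2),np.round(q['rect']))
```

```text
20.3333 [-0.   1.2 -0.3] 0.9970472529504046
21.9333 wrist was .5495 -.1537 .0343 -.1622: (array([ 0.54944361, -0.15320507,  0.03432504, -0.16241113]), 3491, np.float64(0.0008083537447313691))
scene (array([ 0.55140539, -0.15206803,  0.03484854, -0.16616066]), 1265, np.float64(0.001173915727728195))
clutch_head 0.87 [378. 263.  44.  36.]
filter_cover 0.61 [370. 245.  53.  33.]
side (array([ 0.54779244, -0.15409184,  0.0337554 , -0.16616063]), 1190, np.float64(0.0013089482947745163))
clutch_head 0.73 [374. 240.  35.  41.]
filter_cover 0.68 [349. 221.  50.  39.]
```

View pics/w6.png

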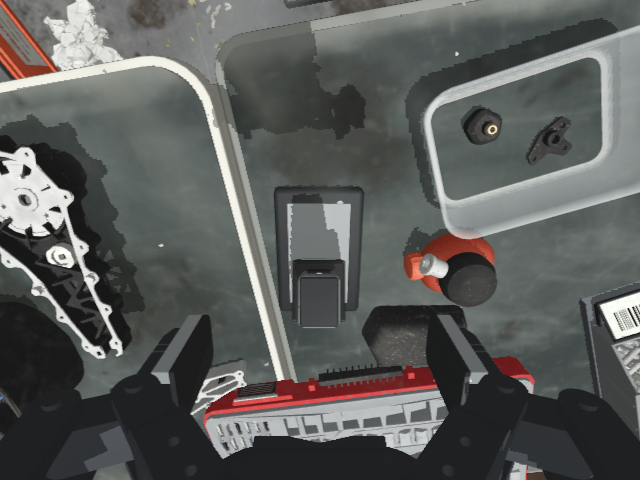

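The picture matches the first wrist view: the scanner is home at (320,300), and the clutch head (458,265) and filter cover (415,335) have not moved. Handing in.

```bash
python3 -c "
from workcell import robot
robot.sign_off(); print(robot.read_state()['t'])"
```

```text
the job is handed in; nothing more can be done
the job is handed in; nothing more can be done
```

I took the scanner out of its cradle, scanned the label of the empty (leftmost) bin, set the scanner back fully home, and handed the job in at about 22 s of the 51 s allowed.

- **Scan:** the scanner was held still for about 2.4 s, and fits from both fixed cameras put the window about 80 mm from the paper and square to it to within about half a degree. Against the label they put it within about 2 mm of where it should be. I never held it square to the other two labels.
- **Back in the cradle:** it slid in with no side load. The collar met the rim at exactly the recorded home position, with about 14 N during a 1 mm press that I backed off before letting go. All three cameras put the scanner within 0.5 mm of where it stood at the start.
- **Other objects:** the clutch head and filter cover lie where they were in the before and after wrist pictures. The gripper was clear of everything at hand-in.

**Checks that disagreed:**
- The wrist camera could not measure the empty label because the held scanner hid it, so I relied on the two fixed cameras, which differ by up to 4 mm in absolute position.
- The side camera's label reading during the scan was thrown off because the scanner partly hid the label.
- One wrist-camera fit of the scanner just after it was lifted was spoiled by the fingers in view, and I set it aside.

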